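Level a loaded feed track with a wedge

ROBOT

A 7-joint arm with a two-finger parallel gripper is mounted at the origin on the work surface. World frame = base frame: x ahead of the robot, y to its left, z up, the work surface at z = 0. Lengths are in m, angles in rad, forces in N, time in s.
With the tool pointing down it reaches from about 0.4 to 0.875 m from the base axis. Payload 19.3 kg.
Tool frame: the origin (TCP) lies at the very end of the fingers, on their centre line; the grasp point (between the pads) lies 19 mm behind it; z points along the fingers, y is the line along which they close (so a half turn about z gives the same grasp; the last joint's range is limited). The gripper opens to 85 mm and grips with 20 to 120 N. Pads are 22 mm wide; open, the fingers measure 114 mm over their backs; the gripper's body (76 mm by 85 mm) begins 54 mm behind the grasp point. The pads swing forward as they close: fully open they stand 13 mm farther back than shut.
Start: joints at [1.276, 0.521, -0.036, 1.599, 0.021, 1.021, -0.113], TCP at [0.139, -0.609, 0.231] pointing down, gripper open.
Joint ranges: [-2.91, 2.91], [-0.3, 2.13], [-1.5, 1.42], [0.17, 2.43], [-1.26, 4.41], [0.16, 1.93], [-2.52, 2.52]. Speed limits (rad/s): [1.89, 1.89, 2.39, 2.39, 3.01, 3.01, 3.01].

INTERFACE

Orientations are given as [roll, pitch, yaw] about the fixed x, y, z axes, in that order (R = Rz(yaw) Ry(pitch) Rx(roll)).
In Python, from workcell import monitor, viewer, bot gives the robot as it stands.
- The arm moves only by the tool move_arm, never from a script. Its arguments are lists of equal length, an entry for each row: "gripper": the opening, from 0 (shut) to 1 (fully open); "linear": the shift along the tool's x, y, z in cm, a list of three; "twist": the turn about the tool's z in degrees. A call has 1 to 8 rows; each row shifts and turns the commanded pose from where the row before left it, along the tool's axes as they then stand; what a row does not reach is not made up. A row lasts 1/10 s, in which the tool goes at most 50 mm and 8.59 degrees, less where a joint would pass 70% of its speed; a pose out of reach is approached as far as the arm can. A call with a gripper value outside its range is refused whole. The fingers move at their own pace and stop on an object; "squeeze" is the grip in N (left out, the last holds). Time passes only in rows, so rows that do not move let the fingers close. It gives the time, the measured TCP pose, the force, the opening and the grip force at its end, in the units of the state.
- monitor.observe(): the state, without advancing time (a new reading comes with each control period).
- viewer.grab_frame(name): name is "scene" or "top" or "wrist"; returns a dict with "img" (420x560x3 uint8, red, green, blue), "K" (3x3 intrinsics, pixels), "eye" and "rotation" of the camera in the world. Camera axes: x right, y up, looking along -z (the intrinsics and any distortion apply to the point x, -y, -z); pixel columns grow to the right and rows downward; lengths in m; the calibration is good to about 2 mm. A picture is of the moment at which its call begins. There is no depth.
- bot.job_done(): hands the job in; it is judged then, once.
The state is a dict: "clock": time; "qpos": joint angles; "qd": joint speeds; "joint_efforts": joint torques, N m; "position": TCP position; "tool_rot": TCP orientation; "force": force on the tool from outside, world axes, zero at the start; "moment": the same for the moment, N m; "grip_width": finger opening in m; "finger_force": force on a finger pad.
Only numpy, scipy, OpenCV 4.12 (cv2) and the standard library are available. Lean on these libraries where they do the work, as an engineer would, in place of code of your own. Each camera call takes 0.05 s, during which the arm holds its last target. There are 200 camera calls.

TASK

Lay the steel test bar flat in the two cradles of the hinged track, centred between them and with its round stub pointing to the track's free end, and let go of it. Then take the wedge by its block and push it, flat on the machine bed, tip first under the crossbar at the free end until the track's feet have just lifted off the bed by about 3 mm. Finish there still holding the wedge in the gripper, with the track carried by the wedge alone; leave everything else where it is.

Things in the scene. Friction and masses are not known exactly. Their poses are not given: they have to be found in the camera images.
- track_base: fixed dark steel foot plate with two cheeks (100 x 60 mm, 46 mm tall) that carries the track's hinge. Origin on the machine bed (z = 0) below the track's middle; +y points along the track to the hinge (at y = +125 mm), -y to the free end, x across. The crossbar at the free end is at y = -110 mm in this frame
- track: hinged dark steel track, 50 x 262 x 10 mm, 0.5 kg, top 35 mm above the bed. Origin on the hinge pin; axes as track_base. Swings up freely. At its free end two bright steel feet (80 mm clear between them) stand on the bed; between them, 235 mm from the hinge, a round steel crossbar 12 mm thick, underside 12 mm above the bed: the wedge goes under it, between the feet
- track_seat (a point): on the track's top face (35 mm above the bed), centreline, midway between the two cradles; axes as track. Cradles: pairs of bright steel cheeks at y = +45 and -45 mm from here, 12 mm long, 22 mm clear gap, flared to about 38 mm at the mouth, tops 21 mm above the face. The bar lies in both, on the face. Between the cradles both sides are open for the fingers
- track_foot (a point): underside of the feet at the free end, on the centreline, 235 mm from the hinge. Its height is the gap under the feet: 0 while the track rests on the bed
- bar: steel test bar: square, 16 x 16 x 130 mm, with a thinner round stub (10 mm thick, 25 mm long) at one end; 0.27 kg. Origin at the centre of the square part's underside; y along the bar, stub at the -y end. Starts flat on the bed between robot and track
- bar_stub (a point): free end of the bar's round stub, 90 mm from the bar's origin along its -y, on the bar's axis
- wedge: steel wedge, 30 mm wide, 140 mm long, 0.3 kg, flat, ramp up. Origin at the underside's centre; +y points to the thin tip (y = +70 mm, 4 mm thick). Ramp rises evenly to 24 mm at y = -40 mm; behind it a grip block 30 x 30 mm, 36 mm tall, centred at y = -55 mm. Starts in front of the track's free end, tip roughly towards it. Pushing it under takes about 10 N; friction stops it sliding back
- wedge_tip (a point): middle of the wedge's thin tip edge, on its underside
- shim_block: plain rectangular steel block without any ramp, 30 x 60 x 22 mm; a bystander. Its origin is at its underside
- connector_a: black comb-shaped connector, 20 x 50 x 14 mm, lying beyond the track; a bystander. Its origin is at its underside
- connector_b: the same kind of black connector, on the robot's side; a bystander. Its origin is at its underside
- screwdriver: black-handled screwdriver 170 mm long, lying beyond the track; a bystander
- grease_jar: small white jar, 56 mm across, 60 mm tall; a bystander. Its origin is at its underside
- mouse: black computer mouse 100 x 60 x 32 mm on a rubber pad at the left; a bystander. Its origin is at its underside

How it is judged:
On the way:
1. the bar lies in both cradles, stub to the free end, released (x of bar in the frame of track_seat between -0.006 and 0.006 m and y of bar in the frame of track_seat between -0.02 and 0.02 m and z of bar in the frame of track_seat between -0.003 and 0.004 m and angle between the y axis of bar and the y axis of track_seat, either way round below 0.1 rad and y of bar_stub in the frame of track_seat below -0.06 m and contact force between each of the arm, the fingers and bar below 0.2 N), for 0.2 s.
At the end, for the whole second after the job is handed in: Feet 1 to 6 mm off the bed; wedge flat on the bed (4 mm, 0.06 rad), still, held by the fingers (over 1 N), carrying the track (over 0.8 N); robot touches neither track nor bar; bar in both cradles, within 20 mm along, 6 mm across and 0.1 rad of the middle, stub to the free end (all of step 1 and height (world z) of track_foot between 0.001 and 0.006 m and contact force between wedge and track above 0.8 N and contact force between the fingers and wedge above 1 N and contact force between each of the fingers, the arm and track below 0.2 N and height (world z) of wedge below 0.004 m and angle between wedge's own z axis and vertical below 0.06 rad and linear speed of wedge below 0.01 m/s); the arm keeps its last pose, push and grip.
It fails at once if the feet are raised more than 15 mm off the bed (height (world z) of track_foot above 0.015 m).
It fails at once if a bystander is moved by more than 20 mm (distance of any of shim_block, connector_a, connector_b, screwdriver, grease_jar, mouse from where it was at the start of the episode above 0.02 m).
It also fails if it takes over 51 s, if anything falls off the work surface, if the arm or the gripper's body presses on something with over 40 N, if the wrist force passes 120 N, or if a joint passes its speed limit or range.

## Working session

There is one attempt and no reset: what is moved stays moved. The work goes in short steps, Python scripts to look and compute and a tool call to move; the robot and the scene stay as the last step left them, time stands still between calls to the robot, and variables do not carry over. Pictures are saved under pics/ and viewed, at most 10 in all, crops included, and the job is handed in when it is done.

Besides the shell and the picture viewer there is one more tool, called after "Emit:" in YAML: its name, and indented under it one key for each argument. move_arm: Moves the arm, as the interface text tells. Its arguments: {"type":"object","properties":{"gripper":{"type":"array"},"linear":{"type":"array"},"twist":{"type":"array"},"squeeze":{"type":"number"}},"required":["gripper","linear","twist"]}

```bash
ls; mkdir -p pics; cat > h.py <<'E'
import numpy as np, cv2
from workcell import monitor, viewer, bot
def grab(cam,name):
    f=viewer.grab_frame(cam); cv2.imwrite(f'pics/{name}.png',f['img'][:,:,::-1]); np.savez(f'pics/{name}.npz',**{k:f[k] for k in('K','eye','rotation')},**({'dist':f['dist']} if 'dist' in f else {})); return f
def px2w(name,uv,z):
    d=np.load(f'pics/{name}.npz');K=d['K'];R=d['rotation'];e=d['eye'];o=[]
    for (u,v),zz in zip(uv,np.broadcast_to(z,len(uv))):
        c=np.linalg.inv(K)@[u,v,1]; r=R@np.array([c[0],-c[1],-c[2]]); o.append(e+r*(zz-e[2])/r[2])
    return np.array(o)
def w2px(name,P):
    d=np.load(f'pics/{name}.npz'); c=(np.atleast_2d(P)-d['eye'])@d['rotation']; c=c*[1,-1,-1]; p=c@d['K'].T; return p[:,:2]/p[:,2:]
E
python3 - <<'E'
from h import *
for c in('top','scene'):
    f=grab(c,c+'0'); print(f.keys(),f['K'],f['eye'],f['rotation'])
print(monitor.observe())
E
```

```text
pics
dict_keys(['img', 'K', 'eye', 'rotation']) [[427.52638748   0.         277.67176539]
 [  0.         427.52638748 205.7585094 ]
 [  0.           0.           1.        ]] [ 0.41974236 -0.03170858  0.98724298] [ 0.15103998  0.00913797 -1.56968566]
dict_keys(['img', 'K', 'eye', 'rotation']) [[408.3677592    0.         273.97144935]
 [  0.         408.3677592  214.17843725]
 [  0.           0.           1.        ]] [1.21025498 0.26348669 0.63927698] [ 0.90694724 -0.00317472  2.01452246]
{'clock': 0.1, 'qpos': array([ 1.275787  ,  0.52197437, -0.0363117 ,  1.59993582,  0.02115211,
        1.021075  , -0.11279479]), 'qd': array([-0.00119079, -0.00256969,  0.00086244,  0.00149611, -0.00016844,
       -0.00164251,  0.00076387]), 'joint_efforts': array([ 4.37426817e-03, -9.28490853e+01,  1.98444463e+00, -3.70531869e+01,
        1.82381779e-02,  5.39416724e-03, -6.39993505e-05]), 'position': array([ 0.13923266, -0.6089957 ,  0.23077644]), 'tool_rot': array([-3.14058337e+00,  3.63367232e-05,  2.24764621e-01]), 'force': array([ 0.23474951,  0.34468995, -0.36120693]), 'moment': array([ 0.03348363,  0.00624949, -0.01667994]), 'finger_force': 0.0, 'grip_width': 0.08524528526352403}
```

View pics/top0.png

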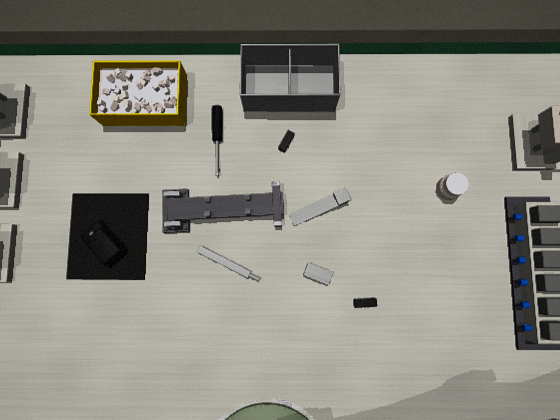

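View pics/scene0.png

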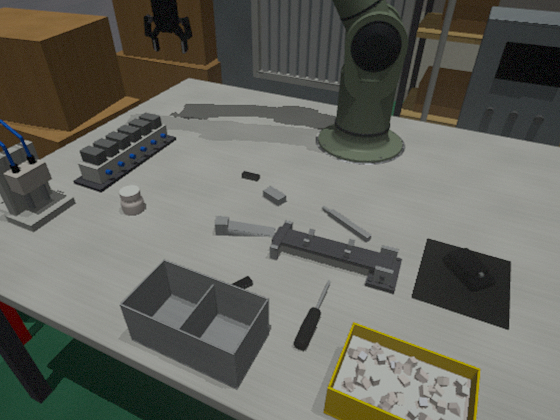

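The top view shows the track (hinge left at ~(175,210), free end/crossbar at ~(278,204)), bar from (200,248) to the stub at (260,279), wedge with tip at (292,219) and block at (342,196), shim at (318,273), connector_b at (365,302). I'll zoom in to measure.

```bash
cat >> h.py <<'E'
from scipy.spatial.transform import Rotation
_l=np.load
def _load(f):
    d=dict(_l(f)); 
    if d['rotation'].ndim==1: d['rotation']=Rotation.from_euler('xyz',d['rotation']).as_matrix()
    return d
np.load=_load
E
python3 - <<'E'
from h import *
a=np.mean([viewer.grab_frame('top')['img'].astype(float) for _ in range(4)],0).astype(np.uint8)
c=cv2.resize(a[170:320,155:355,::-1],None,fx=4,fy=4,interpolation=cv2.INTER_CUBIC)
c=cv2.convertScaleAbs(c,alpha=1.2)
cv2.imwrite('pics/crop0.png',c)
print(w2px('top0',[[0,0,0],[.4,0,0]]))
E
```

```text
[[266.83162121 469.60308443]
 [267.69705719 279.58392694]]
```

View pics/crop0.png

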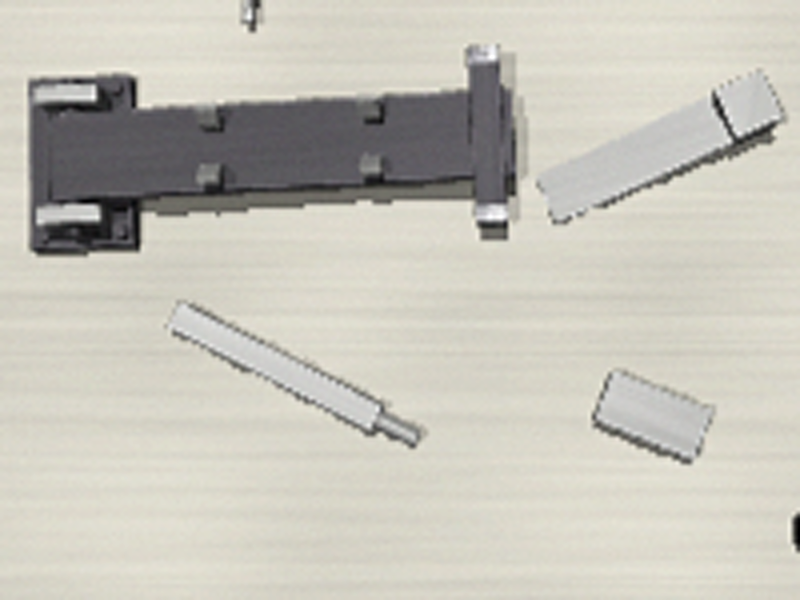

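```bash
python3 - <<'E'
from h import *
def P(l,z): return px2w('top0',[((x+.5)/4-.5+155,(y+.5)/4-.5+170) for x,y in l],z)*1000
np.set_printoptions(suppress=True,precision=1)
def ang(v): return np.degrees(np.arctan2(-v[0],v[1]))  # yaw s.t. y axis along v
b=P([(181,302),(167,325),(383,405),(372,433),],16); print('bar corners',b[:,:2].tolist())
o=b.mean(0); print('bar o',o, 'yaw',ang(b[:2].mean(0)-b[2:].mean(0)), 'len',np.linalg.norm(b[:2].mean(0)-b[2:].mean(0)))
print('stub',P([(418,438)],8), np.linalg.norm(P([(418,438)],8)-o))
t=P([(537,183),(557,221)],4); k=P([(762,70),(786,115),(714,93),(738,138)],36)
print('wedge tip',t.mean(0),'block',k.mean(0),'yaw',ang(t.mean(0)-k.mean(0)),np.linalg.norm((t.mean(0)-k.mean(0))[:2]),np.linalg.norm(t[0]-t[1]),np.linalg.norm(k[0]-k[1]),np.linalg.norm(k[0]-k[2]))
print('track far edge',P([(140,107),(468,92)],35)); e=P([(140,107),(468,92)],35);print(ang(e[0]-e[1]))
print('cheeks top',P([(210,112),(372,103),(210,172),(372,162)],56))
f=viewer.grab_frame('top')['img']; g=cv2.cvtColor(f,cv2.COLOR_RGB2GRAY)
for cx in (170,290,430): 
    u=155+cx//4; print(u,list(zip(range(192,224),g[192:224,u].tolist())))
f=P([(483,52),(490,213)],25);print('feet tops',f,f.mean(0))
E
```

```text
bar corners [[-468.67345311401726, -2899.7757538093606], [-267.7360508907251, -3016.8233620259084], [422.57395951636624, -1117.1303773626307], [662.4901884474933, -1209.91638118333]]
bar o [   87.2 -2060.9 16000. ] yaw 153.0950518654768 len 2012.625920938679
stub [[ 552.8 -395.7 8000. ]] 8184.732365369029
wedge tip [  64.2   37.5 4000. ] block [-5759.8  4993.  36000. ] yaw -130.39366038272829 7646.940774168987 76.37346827054687 1062.600748452693 1118.2066845835093
track far edge [[-5526.7 -7472.5 35000. ]
 [-5831.2  -838.5 35000. ]]
-177.37163557379455
cheeks top [[-9031.2 -9768.7 56000. ]
 [-9327.1 -4473.5 56000. ]
 [-7052.3 -9717.3 56000. ]
 [-7379.6 -4450.7 56000. ]]
197 [(192, 186), (193, 181), (194, 184), (195, 184), (196, 126), (197, 80), (198, 74), (199, 76), (200, 71), (201, 75), (202, 74), (203, 70), (204, 70), (205, 70), (206, 76), (207, 71), (208, 72), (209, 74), (210, 78), (211, 73), (212, 71), (213, 74), (214, 74), (215, 75), (216, 71), (217, 76), (218, 33), (219, 81), (220, 89), (221, 90), (222, 90), (223, 82)]
227 [(192, 174), (193, 178), (194, 187), (195, 113), (196, 71), (197, 73), (198, 75), (199, 70), (200, 73), (201, 77), (202, 75), (203, 76), (204, 73), (205, 74), (206, 72), (207, 74), (208, 73), (209, 74), (210, 74), (211, 72), (212, 79), (213, 72), (214, 80), (215, 75), (216, 58), (217, 44), (218, 81), (219, 93), (220, 91), (221, 82), (222, 168), (223, 181)]
262 [(192, 182), (193, 121), (194, 78), (195, 77), (196, 78), (197, 77), (198, 77), (199, 78), (200, 79), (201, 76), (202, 78), (203, 81), (204, 77), (205, 75), (206, 79), (207, 73), (208, 75), (209, 80), (210, 78), (211, 79), (212, 78), (213, 79), (214, 77), (215, 45), (216, 75), (217, 98), (218, 93), (219, 81), (220, 169), (221, 186), (222, 180), (223, 180)]
feet tops [[-4575.5  -388.3 25000. ]
 [-2257.2  -285.  25000. ]] [-3416.3  -336.6 25000. ]
```

```bash
python3 - <<'E'
from h import *
def P(l,z): return px2w('top0',[((x+.5)/4-.5+155,(y+.5)/4-.5+170) for x,y in l],z/1000)*1000
np.set_printoptions(suppress=True,precision=1)
def ang(v): return np.degrees(np.arctan2(-v[0],v[1]))
b=P([(181,302),(167,325),(383,405),(372,433),],16)
o=b.mean(0); print('bar o',o, 'yaw',ang(b[:2].mean(0)-b[2:].mean(0)), 'len',np.linalg.norm(b[:2].mean(0)-b[2:].mean(0)),np.linalg.norm(b[0]-b[1]),np.linalg.norm(b[3]-b[2]))
print('stub',P([(418,438)],8), np.linalg.norm(P([(418,438)],8)-o))
t=P([(537,183),(557,221)],4); k=P([(762,70),(786,115),(714,93),(738,138)],36)
print('wedge tip',t.mean(0),'block',k.mean(0),'yaw',ang(t.mean(0)-k.mean(0)),np.linalg.norm((t.mean(0)-k.mean(0))[:2]),np.linalg.norm(t[0]-t[1]),np.linalg.norm(k[0]-k[1]),np.linalg.norm(k[0]-k[2]))
e=px2w('top0',[(197,195.7),(197,217.6),(262,192.9),(262,214.6)],.035)*1000; print(e)
c0,c1=e[:2].mean(0),e[2:].mean(0); print('centreline',c0,c1,'yaw',ang(c0-c1))
c=P([(210,112),(372,103),(210,172),(372,162)],56);print('cheeks top',c,c.mean(0))
print('near cheek foot',P([(210,188),(372,180)],35))
f=P([(483,52),(490,213)],25);print('feet tops',f,f.mean(0))
print('xbar end',P([(487,140)],35))
print('shim',P([(614,370),(713,405),(692,462),(597,425)],22), 'conn b',px2w('top0',[(365,302)],.014)*1000)
E
```

```text
bar o [441.3  99.6  16. ] yaw -26.904948134523213 len 130.20585046024294 15.044218936833415 16.64159129243396
stub [[401.2  19.1   8. ]] 90.24955046854389
wedge tip [535.8 -54.3   4. ] block [ 587.6 -168.2   36. ] yaw 24.474291014744136 125.17518475192423 24.925234914122992 28.869234752030295 30.379962865204043
[[587.8 159.9  35. ]
 [537.8 158.4  35. ]
 [594.1  12.7  35. ]
 [544.6  12.3  35. ]]
centreline [562.8 159.2  35. ] [569.4  12.5  35. ] yaw 2.5663388689310294
cheeks top [[579.7 133.1  56. ]
 [584.7  43.5  56. ]
 [546.2 132.2  56. ]
 [551.8  43.1  56. ]] [565.6  88.   56. ]
near cheek foot [[540.  135.7  35. ]
 [544.5  44.7  35. ]]
feet tops [[619.9 -17.4  25. ]
 [527.  -21.6  25. ]] [573.5 -19.5  25. ]
xbar end [[567.3 -19.9  35. ]]
shim [[ 439.1  -91.    22. ]
 [ 419.8 -146.    22. ]
 [ 388.5 -133.8   22. ]
 [ 408.7  -81.3   22. ]] conn b [[ 351.5 -217.    14. ]]
```

```bash
cat > plan.py <<'E'
from h import *
def plan(wps,start=None):
    """wps: list of (x,y,z mm, theta deg, rows); prints rows in tool axes (cm, deg)"""
    s=monitor.observe()
    p=np.array(s['position'])*1000; th=np.degrees(s['tool_rot'][2])
    if start: p,th=np.array(start[:3],float),start[3]
    print('from',p.round(1),round(th,2)); L=[];T=[]
    for x,y,z,t,n in wps:
        for i in range(n,0,-1):
            d=(np.array([x,y,z])-p)/i; dt=(t-th)/i
            c,q=np.cos(np.radians(th)),np.sin(np.radians(th))
            R=np.array([[c,q,0],[q,-c,0],[0,0,-1]])
            l=(R.T@d/10).round(2); tw=round(-dt,1)
            p=p+R@l*10; th-=tw; L.append(l.tolist()); T.append(tw)
    for i in range(0,len(L),8): print(L[i:i+8],T[i:i+8])
    print('end',p.round(1),th)
E
python3 - <<'E'
from plan import *
plan([(400,-360,230,37,8),(441,99.6,150,63,12),(441,99.6,70,63,4)])
E
```

```text
from [ 139.3 -609.2  231.2] 12.88
[[3.87, -2.31, 0.01], [3.99, -2.1, 0.02], [4.09, -1.89, 0.01], [4.19, -1.68, 0.02], [4.27, -1.46, 0.01], [4.34, -1.23, 0.02], [4.39, -1.0, 0.01], [4.44, -0.76, 0.02]] [np.float64(-3.0), np.float64(-3.0), np.float64(-3.0), np.float64(-3.0), np.float64(-3.0), np.float64(-3.0), np.float64(-3.1), np.float64(-3.0)]
[[2.58, -2.85, 0.67], [2.68, -2.75, 0.67], [2.79, -2.65, 0.67], [2.89, -2.54, 0.67], [2.98, -2.43, 0.66], [3.07, -2.31, 0.67], [3.16, -2.2, 0.66], [3.24, -2.07, 0.67]] [np.float64(-2.2), np.float64(-2.2), np.float64(-2.2), np.float64(-2.2), np.float64(-2.2), np.float64(-2.1), np.float64(-2.2), np.float64(-2.1)]
[[3.31, -1.95, 0.66], [3.39, -1.83, 0.67], [3.45, -1.7, 0.66], [3.51, -1.56, 0.67], [-0.0, -0.0, 2.0], [-0.0, -0.0, 2.0], [-0.0, -0.0, 2.0], [-0.0, -0.0, 2.0]] [np.float64(-2.2), np.float64(-2.1), np.float64(-2.2), np.float64(-2.1), np.float64(-0.0), np.float64(-0.0), np.float64(-0.0), np.float64(-0.0)]
end [441.   99.6  70. ] 62.97771606065601
```

Emit:
move_arm:
  gripper: [1,1,1,1,1,1,1,1]
  linear:
    - [3.9,-2.3,0]
    - [4,-2.1,0]
    - [4.1,-1.9,0]
    - [4.2,-1.7,0]
    - [4.3,-1.5,0]
    - [4.3,-1.2,0]
    - [4.4,-1,0]
    - [4.4,-0.8,0]
  twist: [-3,-3,-3,-3,-3,-3,-3,-3]

```text
clock: 1.15
position: [0.4011, -0.3582, 0.2315]
tool_rot: [3.141, -0.0, 0.646]
force: [0.3, -1.1, -0.6]
grip_width: 0.0852
finger_force: 0.0
```

Emit:
move_arm:
  gripper: [1,1,1,1,1,1,1,1]
  linear:
    - [2.6,-2.8,0.7]
    - [2.7,-2.7,0.7]
    - [2.8,-2.6,0.7]
    - [2.9,-2.5,0.7]
    - [3,-2.4,0.7]
    - [3.1,-2.3,0.7]
    - [3.2,-2.2,0.7]
    - [3.2,-2.1,0.7]
  twist: [-2.2,-2.2,-2.2,-2.2,-2.2,-2.1,-2.2,-2.1]

```text
clock: 1.95
position: [0.43, -0.0526, 0.1753]
tool_rot: [3.141, -0.0, 0.949]
force: [0.2, -0.6, -0.1]
grip_width: 0.0855
finger_force: 0.0
```

Emit:
move_arm:
  gripper: [1,1,1,1,1,1,1,1]
  linear:
    - [3.3,-1.9,0.6]
    - [3.4,-1.8,0.6]
    - [3.4,-1.7,0.6]
    - [3.5,-1.6,0.6]
    - [0,0,1]
    - [0,0,0]
    - [0,0,0]
    - [0,0,0]
  twist: [-2.2,-2.1,-2.2,-2.1,0,0,0,0]

```text
clock: 2.75
position: [0.4441, 0.0974, 0.1417]
tool_rot: [3.141, 0.0, 1.096]
force: [0.5, 0.2, 0.3]
grip_width: 0.0854
finger_force: 0.0
```

```bash
python3 - <<'E'
from plan import *
f=grab('wrist','w1'); print(f['K'],f['eye'],f['rotation'])
s=monitor.observe();print(s['clock'],s['position'],s['tool_rot'],s['force'],s['qpos'])
plan([(441.3,99.6,70,63,4),(441.3,99.6,4,63,6)])
E
```

```text
[[303.71958172   0.         281.23419807]
 [  0.         303.71958172 210.08319221]
 [  0.           0.           1.        ]] [0.47466756 0.1573539  0.2843458 ] [-0.27274305 -0.00065002 -0.47560333]
2.8 [0.44414819 0.09748166 0.14172353] [ 3.14102341e+00 -5.33513670e-05  1.09576153e+00] [-0.29084611  0.19777276  0.13816677] [ 0.01500109  0.42116652 -0.45483695  2.10079087  0.2908246   0.67865494
 -1.10863741]
from [444.1  97.5 141.7] 62.78
[[0.01, -0.09, 1.79], [0.02, -0.09, 1.79], [0.01, -0.09, 1.8], [0.02, -0.08, 1.79], [-0.0, -0.0, 1.1], [-0.0, -0.0, 1.1], [-0.0, -0.0, 1.1], [-0.0, -0.0, 1.1]] [np.float64(-0.1), np.float64(-0.0), np.float64(-0.1), np.float64(-0.0), np.float64(-0.0), np.float64(-0.0), np.float64(-0.0), np.float64(-0.0)]
[[-0.0, -0.0, 1.1], [-0.0, -0.0, 1.1]] [np.float64(-0.0), np.float64(-0.0)]
end [441.3  99.6   4. ] 62.98251083351581
```

View pics/w1.png

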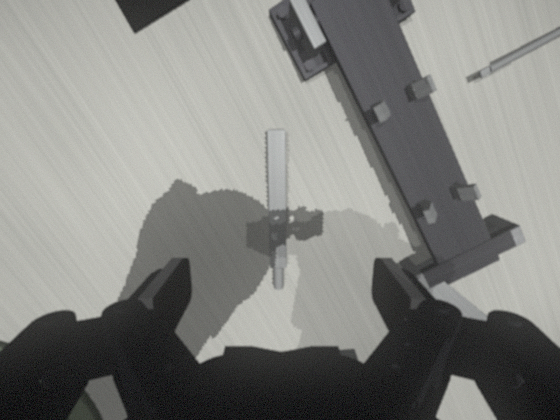

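The wrist view shows the bar's axis vertical between the fingers, far end at (276,130), stub shoulder ~(280,252), stub end (279,288). I'll cross-check against the top-view estimate.

```bash
python3 - <<'E'
from h import *
np.set_printoptions(suppress=True,precision=1)
p=px2w('w1',[(276.5,130.5),(279,288)],[.016,.008])*1000
d=p[0]-p[1];print(p,np.degrees(np.arctan2(-d[0],d[1])),np.linalg.norm(d[:2]), p[1]+d*90/155)
print(w2px('w1',np.array([[441.3,99.6,16]])/1000))
# cradle cheeks tops in wrist
q=px2w('w1',[(380,105),(420,84),(428,206),(465,187)],.056)*1000;print(q,q.mean(0))
E
```

```text
[[469.2 155.2  16. ]
 [399.7  16.4   8. ]] -26.593847767719584 155.2357867326968 [440.1  97.   12.6]
[[277.5 201.2]]
[[543.6 137.4  56. ]
 [573.8 137.5  56. ]
 [548.6  51.1  56. ]
 [578.9  52.4  56. ]] [561.2  94.6  56. ]
```

Emit:
move_arm:
  gripper: [1,1,1,1,1,1,1,1]
  linear:
    - [-0.05,-0.1,2]
    - [-0.05,-0.1,2]
    - [0,-0.1,2]
    - [0,-0.05,2]
    - [0,0,2]
    - [0,0,2]
    - [0,0,1]
    - [0,0,0.6]
  twist: [-0.3,0,0,0,0,0,0,0]

```text
clock: 3.6
position: [0.4404, 0.0987, 0.0049]
tool_rot: [-3.141, 0.0, 1.102]
force: [-0.1, -0.1, 0.6]
grip_width: 0.085
finger_force: 0.0
```

Emit:
move_arm:
  gripper: [0.3,0.1,0,0,0,0,0,0]
  linear:
    - [0,0,0]
    - [0,0,0]
    - [0,0,0]
    - [0,0,0]
    - [0,0,0]
    - [0,0,0]
    - [0,0,0]
    - [0,0,0]
  twist: [0,0,0,0,0,0,0,0]
  squeeze: 50

```text
clock: 4.4
position: [0.4406, 0.099, 0.0059]
tool_rot: [3.141, -0.0, 1.103]
force: [-2.2, -1.3, 13.2]
grip_width: 0.0145
finger_force: 48.8
```

```bash
python3 - <<'E'
from plan import *
plan([(440.6,99,86,63.2,3),(566,88,106,92.8,5)],(440.6,99,6,63.2))
E
```

```text
from [440.6  99.    6. ] 63.2
[[0.0, 0.0, -2.67], [0.0, 0.0, -2.66], [0.0, 0.0, -2.67], [0.93, 2.34, -0.4], [0.69, 2.42, -0.4], [0.44, 2.48, -0.4], [0.18, 2.51, -0.4], [-0.08, 2.52, -0.4]] [-0.0, -0.0, -0.0, -5.9, -5.9, -5.9, -5.9, -6.0]
end [566.  88. 106.] 92.80000000000003
```

Emit:
move_arm:
  gripper: [0,0,0,0,0,0,0,0]
  linear:
    - [0,0,-2.7]
    - [0,0,-2.7]
    - [0,0,-2.6]
    - [0.93,2.35,-0.4]
    - [0.7,2.4,-0.4]
    - [0.45,2.5,-0.4]
    - [0.2,2.5,-0.4]
    - [-0.1,2.5,-0.4]
  twist: [0,0,0,-5.9,-5.9,-5.9,-5.9,-6]

```text
clock: 5.2
position: [0.5665, 0.0878, 0.1055]
tool_rot: [-3.141, 0.0, 1.623]
force: [0.8, 1.1, -2.2]
grip_width: 0.0142
finger_force: 50.7
```

Emit:
move_arm:
  gripper: [0,0]
  linear:
    - [0,0,0]
    - [0,0,0]
  twist: [0,0]

```text
clock: 5.4
position: [0.5653, 0.0879, 0.105]
tool_rot: [-3.141, -0.0, 1.618]
force: [-0.7, -0.0, -2.1]
grip_width: 0.0141
finger_force: 50.7
```

```bash
python3 - <<'E'
from plan import *
grab('wrist','w2')
s=monitor.observe();print(s['position'],s['tool_rot'],s['force'],s['grip_width'])
# predicted cradle/bar outlines overlay for track estimate (seat 566,88 yaw 2.8)
im=cv2.imread('pics/w2.png')
y=np.radians(2.8);R=np.array([[np.cos(y),-np.sin(y),0],[np.sin(y),np.cos(y),0],[0,0,1]])
T=lambda a:R@np.array(a)+[566,88,35]
for yy in(-45,45):
  for sx in(-1,1):
    for zz,xx in((0,11),(21,19)):
      q=w2px('w2',np.array([T([sx*xx,yy-6,zz]),T([sx*xx,yy+6,zz])])/1000)
      cv2.line(im,*[tuple(map(int,a.round())) for a in q],(0,0,255) if zz else (0,255,0),1)
for sx in(-25,25):
  q=w2px('w2',np.array([T([sx,-120,0]),T([sx,120,0])])/1000);cv2.line(im,*[tuple(map(int,a.round())) for a in q],(255,0,0),1)
cv2.imwrite('pics/w2o.png',cv2.resize(im[60:,120:480],None,fx=1.6,fy=1.6))
E
```

```text
[0.56486197 0.08806212 0.10498275] [-3.14050539e+00  7.49061565e-05  1.61827019e+00] [-0.45775283 -0.32321114 -2.38503076] 0.01408577975410022
```

View pics/w2o.png

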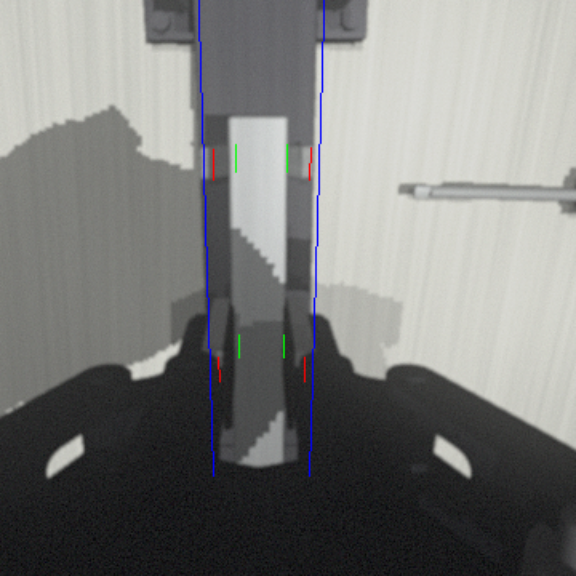

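The overlay shows the track's true axis about 0.6° more turned and ~0.5 mm left of the model. The bar (x 230–287) sits centred between the far cheeks (203–228 and 288–312), so I'll lower it with that small correction.

Emit:
move_arm:
  gripper: [0,0,0,0,0,0]
  linear:
    - [0,-0.05,1.5]
    - [0,0,1.5]
    - [0,0,1.2]
    - [0,0,0.9]
    - [0,0,0.7]
    - [0,0,0]
  twist: [-0.6,0,0,0,0,0]

```text
clock: 6.05
position: [0.5646, 0.0882, 0.0462]
tool_rot: [-3.14, 0.0, 1.63]
force: [-0.0, 0.4, -2.6]
grip_width: 0.0145
finger_force: 50.7
```

Emit:
move_arm:
  gripper: [0,0,0]
  linear:
    - [0,0,0.3]
    - [0,0,0.2]
    - [0,0,0]
  twist: [0,0,0]

```text
clock: 6.35
position: [0.5652, 0.0881, 0.0423]
tool_rot: [3.141, 0.0, 1.63]
force: [-0.6, 0.5, -2.6]
grip_width: 0.0144
finger_force: 50.7
```

Emit:
move_arm:
  gripper: [0,0,0]
  linear:
    - [0,0,0.1]
    - [0,0,0.1]
    - [0,0,0]
  twist: [0,0,0]

```text
clock: 6.65
position: [0.5653, 0.0881, 0.0409]
tool_rot: [3.141, 0.0, 1.63]
force: [-3.1, -0.9, 7.8]
grip_width: 0.0145
finger_force: 51.9
```

Emit:
move_arm:
  gripper: [0.3,0.5,0.6,0.6,0.6,0.6]
  linear:
    - [0,0,0]
    - [0,0,0]
    - [0,0,0]
    - [0,0,0]
    - [0,0,0]
    - [0,0,0]
  twist: [0,0,0,0,0,0]

```text
clock: 7.25
position: [0.5651, 0.0882, 0.0403]
tool_rot: [-3.142, -0.0, 1.63]
force: [-0.1, 0.6, -0.4]
grip_width: 0.0512
finger_force: 0.0
```

```bash
python3 - <<'E'
from plan import *
plan([(565.3,88,141,93.4,4),(587.6,-168.2,141,114.5,8)],(565.3,88,41,93.4))
E
```

```text
from [565.3  88.   41. ] 93.4
[[0.0, 0.0, -2.5], [0.0, 0.0, -2.5], [0.0, 0.0, -2.5], [0.0, 0.0, -2.5], [-3.21, 0.09, 0.0], [-3.21, -0.06, 0.0], [-3.21, -0.2, 0.0], [-3.2, -0.35, 0.0]] [-0.0, -0.0, -0.0, -0.0, -2.6, -2.6, -2.7, -2.6]
[[-3.18, -0.5, 0.0], [-3.15, -0.65, 0.0], [-3.11, -0.79, 0.0], [-3.08, -0.94, 0.0]] [-2.7, -2.6, -2.7, -2.6]
end [ 587.6 -168.2  141. ] 114.49999999999999
```

Emit:
move_arm:
  gripper: [0.6,0.6,0.6,0.6,1,1,1,1]
  linear:
    - [0,0,-1.5]
    - [0,0,-2.5]
    - [0,0,-3]
    - [0,0,-3]
    - [-3.2,0.1,0]
    - [-3.2,-0.05,0]
    - [-3.2,-0.2,0]
    - [-3.2,-0.35,0]
  twist: [0,0,0,0,-2.6,-2.6,-2.7,-2.6]

```text
clock: 8.05
position: [0.5766, -0.0409, 0.1416]
tool_rot: [3.141, 0.0, 1.815]
force: [0.4, 0.7, -0.4]
grip_width: 0.085
finger_force: 0.0
```

Emit:
move_arm:
  gripper: [1,1,1,1,1,1]
  linear:
    - [-3.2,-0.5,0]
    - [-3.15,-0.65,0]
    - [-3.1,-0.8,0]
    - [-3.1,-0.95,0]
    - [0,0,0]
    - [0,0,0]
  twist: [-2.7,-2.6,-2.7,-2.6,0,0]

```text
clock: 8.65
position: [0.5873, -0.1686, 0.1411]
tool_rot: [3.141, -0.0, 1.996]
force: [0.4, 1.1, 0.8]
grip_width: 0.0855
finger_force: 0.0
```

```bash
python3 - <<'E'
from plan import *
grab('wrist','w3');grab('top','top3')
s=monitor.observe();print(s['position'],s['tool_rot'],s['force'])
a=cv2.imread('pics/w3.png');b=cv2.imread('pics/top3.png')
c=cv2.resize(b[170:300,155:355],None,fx=2.8,fy=2.8,interpolation=cv2.INTER_CUBIC)
o=np.zeros((420+0,560,3),np.uint8)
cv2.imwrite('pics/c3.png',c)
E
```

```text
[ 0.58750345 -0.16703925  0.14097187] [ 3.14106511e+00 -1.43115891e-04  1.99880183e+00] [ 0.06069077  0.49658187 -0.52063306]
```

View pics/w3.png

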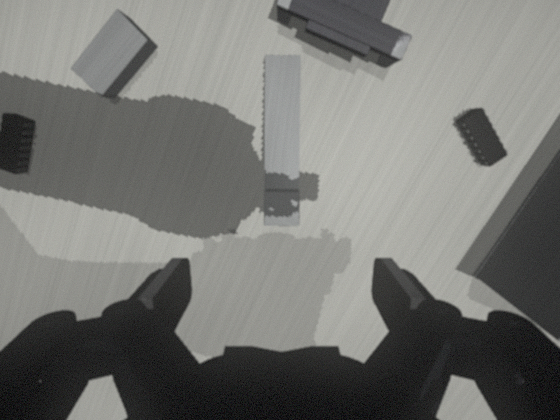

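View pics/c3.png

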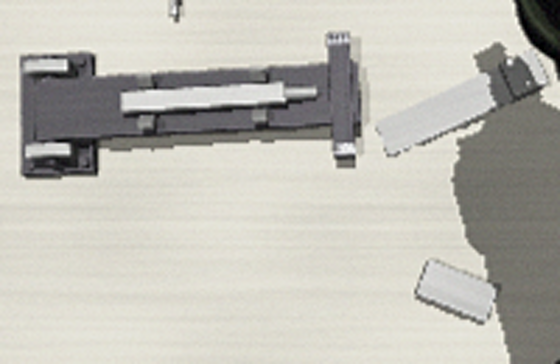

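The top crop shows the bar lying in both cradles (body (120–285, ~98)) with its stub pointing right to the free end. In the wrist view the wedge is straight (x 264–300), block from y≈190 to 226. I'll check the block centre.

```bash
python3 - <<'E'
from plan import *
np.set_printoptions(suppress=True,precision=1)
q=px2w('w3',[(282,190),(282,225),(265,55),(300,55)],[.036,.036,.004,.004])*1000;print(q)
# bar in top view at z=51
def P(l,z): return px2w('top3',[((x+.5)/2.8-.5+155,(y+.5)/2.8-.5+170) for x,y in l],z/1000)*1000
b=P([(121,94),(121,111),(284,85),(284,102)],51);print(b,b.mean(0))
plan([(587.6,-168.2,75,114.5,4)])
E
```

```text
[[ 580.6 -154.2   36. ]
 [ 593.3 -182.1   36. ]
 [ 523.   -61.3    4. ]
 [ 549.6  -49.2    4. ]]
[[567.9 154.2  51. ]
 [554.3 153.8  51. ]
 [575.1  24.9  51. ]
 [561.5  24.8  51. ]] [564.7  89.4  51. ]
from [ 587.5 -167.   141. ] 114.52
[[-0.03, -0.01, 1.65], [-0.03, -0.01, 1.65], [-0.02, -0.01, 1.65], [-0.03, -0.01, 1.65]] [np.float64(0.0), np.float64(0.0), np.float64(0.0), np.float64(0.0)]
end [ 587.6 -168.2   75. ] 114.52290878283043
```

Emit:
move_arm:
  gripper: [1,1,1,1,1,1,1,1]
  linear:
    - [-0.1,0,2.2]
    - [0,0,2.2]
    - [0,0,2.2]
    - [0,0,2.2]
    - [0,0,2]
    - [0,0,1.5]
    - [0,0,1]
    - [0,0,0]
  twist: [0,0,0,0,0,0,0,0]

```text
clock: 9.55
position: [0.5875, -0.1684, 0.0065]
tool_rot: [-3.141, -0.001, 1.999]
force: [0.3, -0.7, 0.2]
grip_width: 0.0858
finger_force: 0.0
```

Emit:
move_arm:
  gripper: [0.4,0.2,0,0,0,0,0,0]
  linear:
    - [0,0,0]
    - [0,0,0]
    - [0,0,0]
    - [0,0,0]
    - [0,0,0]
    - [0,0,0]
    - [0,0,0]
    - [0,0,0]
  twist: [0,0,0,0,0,0,0,0]
  squeeze: 60

```text
clock: 10.35
position: [0.5882, -0.1693, 0.008]
tool_rot: [3.141, 0.001, 1.998]
force: [-2.1, -0.1, 7.2]
grip_width: 0.0295
finger_force: 59.8
```

```bash
python3 - <<'E'
from plan import *
plan([(579.3,-169,8,93.2,8)],(588,-169,8,114.5))
E
```

```text
from [ 588. -169.    8.] 114.5
[[0.05, -0.1, 0.0], [0.04, -0.1, 0.0], [0.03, -0.1, 0.0], [0.03, -0.1, 0.0], [0.03, -0.11, 0.0], [0.02, -0.11, 0.0], [0.02, -0.11, 0.0], [0.01, -0.1, 0.0]] [2.7, 2.7, 2.6, 2.7, 2.6, 2.7, 2.6, 2.7]
end [ 579.3 -169.     8. ] 93.2
```

Emit:
move_arm:
  gripper: [0,0,0,0,0,0,0,0]
  linear:
    - [0.05,-0.1,0]
    - [0.05,-0.1,0]
    - [0.05,-0.1,0]
    - [0,-0.1,0]
    - [0,-0.1,0]
    - [0,-0.1,0]
    - [0,-0.1,0]
    - [0,-0.1,0]
  twist: [2.7,2.7,2.6,2.7,2.6,2.7,2.6,2.7]

```text
clock: 11.15
position: [0.58, -0.1699, 0.008]
tool_rot: [3.141, 0.0, 1.624]
force: [-0.6, -0.3, 6.3]
grip_width: 0.0294
finger_force: 59.8
```

```bash
python3 - <<'E'
from plan import *
grab('scene','s4');grab('wrist','w4')
s=monitor.observe();print(s['position'],s['tool_rot'],s['force'],s['finger_force'])
a=cv2.imread('pics/s4.png')[180:290,190:420];b=cv2.imread('pics/w4.png')[0:300]
a=cv2.resize(a,None,fx=2.4,fy=2.4,interpolation=cv2.INTER_CUBIC)
h=np.zeros((600,560,3),np.uint8);h[:264,:552]=a;h[268:568]=b
cv2.imwrite('pics/c4.png',h)
plan([(579.3-.056*60,-169+60,8,93.2,8)])
E
```

```text
[ 0.57999756 -0.16989729  0.00800357] [3.14060018e+00 5.25040986e-04 1.62431103e+00] [-0.22746264  0.20074277  6.01792252] 59.72784161567688
from [ 580.  -169.9    8. ] 93.07
[[0.76, -0.01, 0.0], [0.76, -0.01, 0.0], [0.76, -0.01, 0.0], [0.76, -0.01, 0.0], [0.77, -0.01, 0.0], [0.76, -0.01, 0.0], [0.77, -0.01, 0.0], [0.76, -0.01, 0.0]] [np.float64(-0.0), np.float64(-0.0), np.float64(-0.0), np.float64(-0.0), np.float64(-0.0), np.float64(-0.0), np.float64(-0.1), np.float64(-0.0)]
end [ 575.9 -109.     8. ] 93.16616673064775
```

View pics/c4.png

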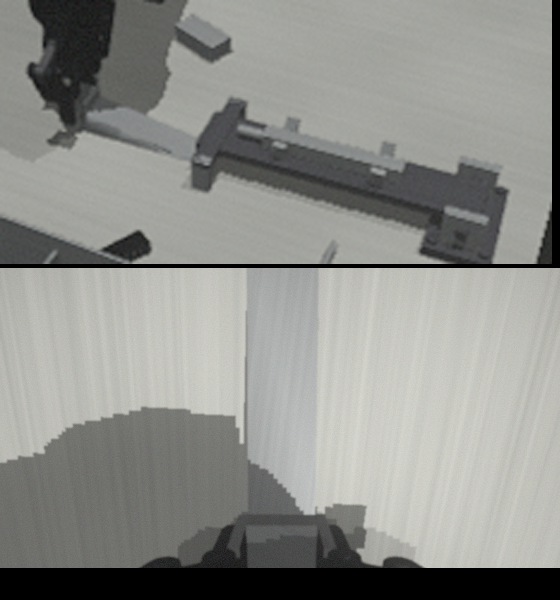

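The wedge is held flat and straight, with its tip just in front of and midway between the feet. I'll push it to just short of contact, then in small steps.

Emit:
move_arm:
  gripper: [0,0,0,0,0,0,0,0]
  linear:
    - [0.8,0,0]
    - [0.8,0,0]
    - [0.8,0,0]
    - [0.8,0,0]
    - [0.8,0,0]
    - [0.8,0,0]
    - [0.7,0,0]
    - [0.5,0,0]
  twist: [0,0,0,0,0,0,0,0]

```text
clock: 12.05
position: [0.5768, -0.1103, 0.008]
tool_rot: [3.141, 0.001, 1.626]
force: [0.8, -5.5, 6.1]
grip_width: 0.0288
finger_force: 59.7
```

Emit:
move_arm:
  gripper: [0,0,0]
  linear:
    - [0.2,0,0]
    - [0.2,0,0]
    - [0,0,0]
  twist: [0,0,0]

```text
clock: 12.35
position: [0.5766, -0.1064, 0.008]
tool_rot: [3.141, 0.001, 1.626]
force: [0.1, -2.5, 6.7]
grip_width: 0.0289
finger_force: 59.7
```

Emit:
move_arm:
  gripper: [0,0,0]
  linear:
    - [0.2,0,0]
    - [0.2,0,0]
    - [0,0,0]
  twist: [0,0,0]

```text
clock: 12.65
position: [0.5764, -0.1027, 0.008]
tool_rot: [3.141, 0.001, 1.626]
force: [-0.2, -4.5, 5.7]
grip_width: 0.0291
finger_force: 59.8
```

Emit:
move_arm:
  gripper: [0,0,0]
  linear:
    - [0.2,0,0]
    - [0,0,0]
    - [0,0,0]
  twist: [0,0,0]

```text
clock: 12.95
position: [0.5762, -0.1018, 0.008]
tool_rot: [3.141, 0.002, 1.625]
force: [0.4, -9.2, 6.1]
grip_width: 0.0291
finger_force: 59.7
```

Emit:
move_arm:
  gripper: [0,0,0]
  linear:
    - [0.2,0,0]
    - [0,0,0]
    - [0,0,0]
  twist: [0,0,0]

```text
clock: 13.25
position: [0.5761, -0.1, 0.008]
tool_rot: [3.141, 0.003, 1.625]
force: [0.8, -11.1, 6.4]
grip_width: 0.0289
finger_force: 59.7
```

Emit:
move_arm:
  gripper: [0,0,0]
  linear:
    - [0.2,0,0]
    - [0,0,0]
    - [0,0,0]
  twist: [0,0,0]

```text
clock: 13.55
position: [0.5759, -0.0981, 0.008]
tool_rot: [3.141, 0.003, 1.624]
force: [1.0, -9.3, 5.8]
grip_width: 0.0291
finger_force: 59.7
```

Emit:
move_arm:
  gripper: [0,0,0]
  linear:
    - [0.2,0,0]
    - [0,0,0]
    - [0,0,0]
  twist: [0,0,0]

```text
clock: 13.85
position: [0.5759, -0.0961, 0.008]
tool_rot: [3.141, 0.003, 1.624]
force: [0.7, -10.9, 6.2]
grip_width: 0.0289
finger_force: 59.7
```

Emit:
move_arm:
  gripper: [0,0,0]
  linear:
    - [0.2,0,0]
    - [0,0,0]
    - [0,0,0]
  twist: [0,0,0]

```text
clock: 14.15
position: [0.5758, -0.0941, 0.008]
tool_rot: [3.141, 0.003, 1.624]
force: [0.5, -11.0, 6.8]
grip_width: 0.0288
finger_force: 59.7
```

Contact came at y ≈ −0.102, as predicted. A 3 mm lift needs about 16.5 mm of travel, which means TCP y ≈ −0.0855.

Emit:
move_arm:
  gripper: [0,0,0,0,0,0,0,0]
  linear:
    - [0.1,0,0]
    - [0.1,0,0]
    - [0.1,0,0]
    - [0.1,0,0]
    - [0.1,0,0]
    - [0.1,0,0]
    - [0.1,0,0]
    - [0.1,0,0]
  twist: [0,0,0,0,0,0,0,0]

```text
clock: 14.95
position: [0.5753, -0.0865, 0.008]
tool_rot: [3.141, 0.003, 1.624]
force: [0.7, -13.2, 6.1]
grip_width: 0.0291
finger_force: 59.7
```

Emit:
move_arm:
  gripper: [0,0,0,0,0]
  linear:
    - [0.05,0,0]
    - [0,0,0]
    - [0,0,0]
    - [0,0,0]
    - [0,0,0]
  twist: [0,0,0,0,0]

```text
clock: 15.45
position: [0.5753, -0.0858, 0.008]
tool_rot: [3.141, 0.003, 1.624]
force: [-0.7, -12.3, 6.4]
grip_width: 0.0292
finger_force: 59.7
```

```bash
python3 - <<'E'
from plan import *
np.set_printoptions(suppress=True,precision=1)
# compare before/after: motion of track features between images (template tracking on scene camera)
before=cv2.imread('pics/s4.png');after=np.zeros_like(before)
grab('scene','s5');after=cv2.imread('pics/s5.png')
C=before[215:260,270:300]
# track free-end foot patches before -> sub-pixel displacement
import itertools
y=np.radians(3.2);R=np.array([[np.cos(y),-np.sin(y),0],[np.sin(y),np.cos(y),0],[0,0,1]])
for n,l in(('foot+x',[45,-110,25]),('foot-x',[-45,-110,25]),('cradle',[-15,-45,56]),('stub',[0,-80,48]),('hinge',[30,125,46])):
    P=R@np.array(l)+[565,88,0]; p=w2px('s4',P/1000)[0]; pu=w2px('s4',(P+[0,0,3])/1000)[0]
    u,v=p.round().astype(int); h=9
    g=lambda i:cv2.cvtColor(i[v-h:v+h,u-h:u+h],cv2.COLOR_BGR2GRAY).astype(np.float32)
    d,r=cv2.phaseCorrelate(g(before),g(after),cv2.createHanningWindow((2*h,2*h),cv2.CV_32F))
    print(n,p,'moved',np.round(d,2),round(r,2),'3mm would be',np.round(pu-p,2))
a=cv2.resize(after[180:290,190:420],None,fx=3.4,fy=3.4,interpolation=cv2.INTER_CUBIC)
cv2.imwrite('pics/c5.png',a)
s=monitor.observe();print(s['clock'],s['position']*1000,s['tool_rot'],s['force'],s['finger_force'],s['qd'].max())
E
```

```text
foot+x [272.9 249.9] moved [ 0.4 -0.8] 0.88 3mm would be [ 0. -1.]
foot-x [287.4 225.7] moved [-0.3 -0.1] 0.88 3mm would be [ 0. -1.]
cradle [310.5 230.1] moved [ 0. -0.] 1.1 3mm would be [ 0.1 -1. ]
stub [293.2 233. ] moved [-0.  -0.8] 0.95 3mm would be [ 0. -1.]
hinge [383.3 267.9] moved [ 0.  -0.1] 1.06 3mm would be [ 0.2 -1.1]
15.5 [575.3 -85.8   8. ] [3.1 0.  1.6] [  0.9 -11.8   6.2] 59.73455786705017 0.0011313177495381594
```

View pics/c5.png

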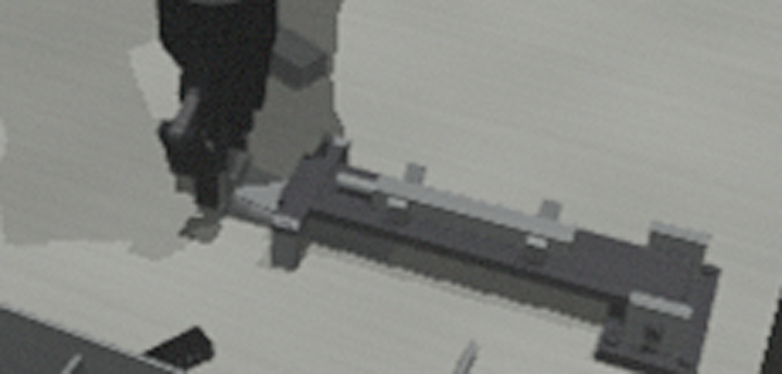

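The image shows the wedge under the crossbar between the feet and the bar still in the cradles. The free end rose about 0.8 px, or roughly 2.5–3 mm, which agrees with the ramp geometry, so I'm handing in.

```bash
python3 -c "
from workcell import bot
print(bot.job_done())"
```

```text
the job is handed in; nothing more can be done
None
```

I handed the job in at about 15.5 s, with no verdict returned: the bar lies in both cradles with its stub to the free end, and the gripper still holds the wedge under the crossbar, with the feet about 3 mm up by ramp geometry and about 2.5 mm by the camera.

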